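# Stack a spacer and a bearing ring on the measuring stage's post

### The job

Set up the steel bearing ring for measurement on the rotary stage: first put the brass spacer over the stage's upright black post, flat on the stage's steel face, then put the steel ring over the same post so that it lies flat on top of the spacer. Lower each one all the way down instead of dropping it, let go of both, and leave the taller blue spacer where it is.

Things in the scene. Friction and masses are not known exactly. Their poses are not given: they have to be found in the camera images.
- post_foot (a point): Where the post's axis meets the stage's flat steel face (140 mm across, 60 mm above the table); z up along the post. The plain black steel post, 16 mm in diameter, stands 54 mm tall above the face; its top 12 mm taper to a blunt 4 mm tip. The stage is fixed: a cream base 160 x 160 mm with a black graduated band and a small clamp knob jutting 18 mm from its side, below 30 mm.
- spacer: Brass spacer: a plain short tube, outer diameter 44 mm, bore 28 mm, 24 mm tall, about 180 g, standing flat on the table. Origin at the centre of its underside, z up along its axis.
- ring: Steel bearing ring, the workpiece: a plain ring, outer diameter 56 mm, bore 28 mm, 20 mm tall, about 270 g, lying flat on the table. Origin at the centre of its underside, z up along its axis. Other things on the table (steel V-block, white ball on a grey foot, wooden case of gauge blocks) stay below 70 mm and at least 50 mm clear of the stage and the rings.
- blue_spacer: Blue anodised spacer for another job, not to be used: a tube of outer diameter 44 mm, bore 28 mm, 36 mm tall, about 90 g, standing on the table. Origin at the centre of its underside, z up along its axis. Spacer, ring and blue spacer stand at least 100 mm apart, centre to centre.
Things that resemble listed ones, but are neither listed nor needed, are in the scene too. Of the things like the ring, leave any that is orange; of the rest the smaller one is meant. There is more than one size of the spacer; the job needs the smaller.

How it is judged:
On the way, in this order (a step that is already met when the one before it is completed fails the run):
1. the brass spacer stands over the post, flat on the stage's face, let go of (horizontal distance between spacer and post_foot below 0.012 m and z of spacer in the frame of post_foot below 0.005 m and angle between spacer's own z axis and vertical below 0.17 rad and contact force between spacer and the fingers below 0.2 N), for 0.2 s.
2. the steel ring lies over the post, flat on top of the spacer, let go of (horizontal distance between ring and post_foot below 0.012 m and z of ring in the frame of post_foot between 0.019 and 0.029 m and angle between ring's own z axis and vertical below 0.17 rad and contact force between ring and the fingers below 0.2 N), for 0.2 s.
At the end, for the whole second after the job is handed in: Spacer over the post, underside within 5 mm of the stage face; ring over the post, underside 19 to 29 mm above the face; both axes within 12 mm of the post's, upright within 10 degrees, released and at rest; blue spacer within 30 mm of its start (horizontal distance between each of spacer, ring and post_foot below 0.012 m and z of spacer in the frame of post_foot below 0.005 m and angle between each of spacer, ring's own z axis and vertical below 0.17 rad and z of ring in the frame of post_foot between 0.019 and 0.029 m and linear speed of each of spacer, ring below 0.02 m/s and distance of blue_spacer from where it was at the start of the episode below 0.03 m); the robot touches nothing.
It fails at once if the blue spacer is moved more than 30 mm (distance of blue_spacer from where it was at the start of the episode above 0.03 m).
It fails at once if the spacer is dropped (falls free of the fingers faster than 0.6 m/s, that is from more than about 18 mm) (contact force between spacer and the fingers below 0.05 N and linear speed of spacer above 0.6 m/s).
It fails at once if the ring is dropped (falls free of the fingers faster than 0.6 m/s, that is from more than about 18 mm) (contact force between ring and the fingers below 0.05 N and linear speed of ring above 0.6 m/s).
It also fails if it takes over 58 s, if anything falls off the work surface, if the arm or the gripper's body presses on something with over 40 N, if the wrist force passes 120 N, or if a joint passes its speed limit or range.

### The arm

A 7-joint arm with a two-finger parallel gripper is mounted at the origin on the work surface. World frame = base frame: x ahead of the robot, y to its left, z up, the work surface at z = 0. Lengths are in m, angles in rad, forces in N, time in s.
With the tool pointing down it reaches from about 0.425 to 0.875 m from the base axis. Payload 4.7 kg.
Tool frame: the origin (TCP) lies midway between the tips of the shut fingers; the grasp point (between the pads) lies 19 mm behind it (ctrl.grip_point_offset is the distance from the TCP to the grasp point, in m); z points along the fingers, y is the line along which they close (so a half turn about z gives the same grasp; the last joint's range is limited). The gripper opens to 87 mm and grips with 3 to 60 N. Pads are 19 mm wide; open, the fingers measure 117 mm over their backs; the gripper's body (75 mm by 190 mm) begins 51 mm behind the grasp point.
Start: joints at [-1.211, 0.321, -0.07, 1.45, 0.023, 1.371, -0.057], TCP at [0.22, 0.612, 0.223] pointing down, gripper open.
Joint ranges: [-2.86, 2.86], [-0.3, 2.09], [-1.38, 1.24], [0.06, 2.45], [-1.56, 4.7], [0.09, 2.05], [-2.69, 2.69]. Speed limits (rad/s): [2.57, 2.57, 3.14, 3.14, 3.14, 3.14, 3.14].

### API

Orientations are given as a rotation vector (axis times angle).
In Python, from bench import ctrl gives the robot as it stands.
- The arm moves only by the tool move_arm, never from a script. Its argument "increments" is text: rows parted by semicolons, each of 7 numbers parted by spaces: the shift along the world's x, y, z in mm, then the turn, a rotation vector about the world's x, y, z in degrees, then the closure in counts, from 0 (fully open) to 255 (shut). A call has exactly 8 rows; each row shifts and turns the commanded pose from where the row before left it; what a row does not reach is not made up. A row lasts 1/12 s, in which the tool goes at most 41.7 mm and 7.16 degrees, less where a joint would pass 70% of its speed; a pose out of reach is approached as far as the arm can. A call with a gripper value outside its range is refused whole. The fingers move at their own pace and stop on an object; "grip_force" is the grip in N (left out, the last holds). Time passes only in rows, so rows that do not move let the fingers close, or fill a call up. It gives the time, the measured TCP pose, the force, the opening and the grip force at its end, in the units of the state.
- ctrl.get_state(): the state, without advancing time (a new reading comes with each control period).
- ctrl.get_image(name): name is "side" or "top"; returns a dict with "frame" (480x640x3 uint8, red, green, blue), "depth" (480x640 float32, m along the optical axis (not along the pixel's ray), 0 where there is no reading), "fx", "fy", "cx", "cy" (pixels), "position" and "orientation" of the camera in the world. Camera axes: x right, y down, z forward; pixel columns grow to the right and rows downward; lengths in m; the calibration is good to about 2 mm. A picture is of the moment at which its call begins.
- ctrl.close_job(): hands the job in; it is judged then, once.
Trained networks look in a picture, given as the dict that the camera call returned (one of the last four; its "shot" number tells which), for a name from the list of things; names that differ only in an ending like _2 or _b are one class to them, and where a whole thing is asked for, a point or a joint stands for the part that bears it (a point fixed in the world has none). Each returns a list of dicts, best first, with "score" (0 to 1); they miss things now and then, are a little off and sometimes report something else, mostly with a low value. They report only what shows in the picture. A call takes as long as a camera call. They do not tell look-alikes from the thing itself.
- ctrl.find_in(target, picture): "centre" ([x, y, z] in m, in world coordinates, good to about 4 mm: the middle of the surface that is visible of it).
- ctrl.silhouettes(target, picture): "region" (480x640 bool, what is visible of it).
The state is a dict: "time": time; "joint_positions": joint angles; "qd": joint speeds; "joint_torque": joint torques, N m; "position": TCP position; "tool_rot": TCP orientation; "ft_force": force on the tool from outside, world axes, zero at the start; "torque": the same for the moment, N m; "grip_width": opening from 0.0 (shut) to 1.0 (fully open); "grip_force": force on a finger pad.
Only numpy, scipy, OpenCV 4.12 (cv2) and the standard library are available. Lean on these libraries where they do the work, as an engineer would, in place of code of your own. Each camera call takes 0.05 s, during which the arm holds its last target. There are 200 camera calls.

## Working session

There is one attempt and no reset: what is moved stays moved. The work goes in short steps, Python scripts to look and compute and a tool call to move; the robot and the scene stay as the last step left them, time stands still between calls to the robot, and variables do not carry over. Pictures are saved under pics/ and viewed, at most 10 in all, crops included, and the job is handed in when it is done.

Besides the shell and the picture viewer there is one more tool, called after "Emit:" as name(argument=value, ...), one argument or row to a line, values as JSON. move_arm: Moves the arm, as the interface text tells. Its arguments: {"type":"object","properties":{"increments":{"type":"string"},"grip_force":{"type":"number"}},"required":["increments"]}

```bash
mkdir -p pics
cat > h.py <<'E'
import numpy as np,cv2
from bench import ctrl
from scipy.spatial.transform import Rotation as R
def rot(p):
    o=np.array(p["orientation"],float)
    return o if o.shape==(3,3) else R.from_rotvec(o).as_matrix()
def cloud(p):
    d=p["depth"];v,u=np.mgrid[:480,:640]
    c=np.stack([(u-p["cx"])/p["fx"]*d,(v-p["cy"])/p["fy"]*d,d],-1)
    w=c@rot(p).T+np.array(p["position"]);w[d==0]=np.nan
    return w
def px(p,x):
    c=rot(p).T@(np.array(x)-p["position"]);return np.round([c[0]/c[2]*p["fx"]+p["cx"],c[1]/c[2]*p["fy"]+p["cy"]],0)
def save(p,n): cv2.imwrite("pics/"+n,p["frame"][...,::-1])
E
python3 - <<'E'
from h import *
np.set_printoptions(precision=3,suppress=True)
print(ctrl.get_state())
for n in("top","side"):
    p=ctrl.get_image(n);save(p,n+"0.png");print(n,p["position"],p["orientation"],p["fx"])
    W=cloud(p)
    for t in("spacer","ring","blue_spacer","post_foot"):
        try:
            for r in ctrl.silhouettes(t,p):
                m=r["region"];w=W[m];w=w[~np.isnan(w[:,0])]
                v,u=np.nonzero(m)
                print(t,round(r["score"],2),"px",u.mean().round(),v.mean().round(),"lo",np.percentile(w,2,0),"hi",np.percentile(w,98,0),"col",p["frame"][m].mean(0).round())
        except Exception as e: print(t,e)
E
```

```text
{'time': 0.0, 'joint_positions': array([-1.211,  0.322, -0.07 ,  1.452,  0.023,  1.371, -0.057]), 'qd': array([ 0.   ,  0.   , -0.001, -0.   ,  0.001,  0.   ,  0.001]), 'joint_torque': array([  0.   , -49.129,  -0.404, -31.253,  -0.064,   0.044,   0.   ]), 'position': array([0.22 , 0.611, 0.221]), 'tool_rot': array([-0.54 , -3.095,  0.003]), 'ft_force': array([-0.077,  0.333,  0.493]), 'torque': array([-0.031,  0.001, -0.038]), 'grip_force': 0.0, 'grip_width': 0.9982670720010858}
top [0.446 0.006 1.122] [-2.206  2.217 -0.084] 528.0927666356205
spacer 0.88 px 332.0 238.0 lo [ 0.468 -0.084  0.001] hi [ 0.524 -0.028  0.036] col [215. 182. 109.]
spacer 0.47 px 292.0 264.0 lo [0.425 0.007 0.   ] hi [0.465 0.047 0.026] col [215. 182. 111.]
ring 0.93 px 252.0 271.0 lo [0.405 0.086 0.   ] hi [0.455 0.136 0.024] col [231. 165.  93.]
ring 0.78 px 205.0 252.0 lo [ 0.445  0.183 -0.002] hi [0.495 0.235 0.023] col [205. 206. 203.]
ring 0.78 px 174.0 303.0 lo [ 0.328  0.234 -0.002] hi [0.4   0.308 0.031] col [201. 201. 198.]
blue_spacer 0.75 px 247.0 167.0 lo [0.626 0.1   0.   ] hi [0.667 0.14  0.0
[... 168 characters left out ...]
-1.549] 516.0851525383663
spacer 0.84 px 341.0 283.0 lo [0.425 0.01  0.001] hi [0.465 0.05  0.024] col [202. 159.  53.]
spacer 0.61 px 316.0 256.0 lo [ 0.469 -0.082 -0.   ] hi [ 0.525 -0.025  0.033] col [199. 156.  52.]
ring 0.77 px 393.0 383.0 lo [0.329 0.24  0.002] hi [0.4   0.312 0.029] col [202. 201. 200.]
ring 0.77 px 349.0 313.0 lo [ 0.404  0.088 -0.   ] hi [0.455 0.14  0.02 ] col [235. 134.   2.]
ring 0.71 px 321.0 350.0 lo [0.445 0.189 0.002] hi [0.495 0.24  0.02 ] col [205. 204. 203.]
blue_spacer 0.97 px 221.0 304.0 lo [0.626 0.104 0.002] hi [0.664 0.144 0.036] col [ 23.  69. 174.]
post_foot 0.79 px 298.0 200.0 lo [ 0.472 -0.357 -0.   ] hi [ 0.647 -0.202  0.086] col [202. 198. 185.]
```

Run:
```python
from h import *
np.set_printoptions(precision=4,suppress=True)
from scipy.optimize import least_squares
P={n:ctrl.get_image(n) for n in("top","side")}
def fit(w):
    a=lambda q:np.hypot(*(w[:,:2]-q[:2]).T)-q[2]
    return least_squares(a,[*w[:,:2].mean(0),.03],loss="soft_l1",f_scale=.001).x
for n,p in P.items():
    W=cloud(p).reshape(-1,3);W=W[~np.isnan(W[:,0])]
    for nm,c,r,h in(("spacer",(.445,.029),.034,.024),("ring",(.470,.212),.042,.020),("bigring",(.364,.272),.05,.028),("bigsp",(.497,-.055),.04,.036),("orange",(.43,.113),.036,.02),("blue",(.646,.122),.036,.036)):
        w=W[np.hypot(*(W[:,:2]-c).T)<r];top=np.percentile(w[:,2],95)
        t=w[w[:,2]>top-.005]
        # outer circle: min enclosing of top surface
        (x,y),rr=cv2.minEnclosingCircle((t[:,:2]*1000).astype(np.float32))
        print(n,nm,"top z",top.round(4),"centre",t[:,:2].mean(0),"enc",round(x),round(y),"R",round(rr,1))
    w=W[np.hypot(*(W[:,:2]-(.56,-.29)).T)<.06]
    f=w[(w[:,2]>.05)&(w[:,2]<.072)];print("face z",np.median(f[:,2]))
    for lo,hi in((.075,.09),(.09,.102),(.102,.13)):
        t=w[(w[:,2]>lo)&(w[:,2]<hi)];print("post",lo,len(t),t.mean(0) if len(t) else"", fit(t) if len(t)>8 else "")
    f=W[(abs(W[:,2]-.06)<.006)&(np.hypot(*(W[:,:2]-(.56,-.29)).T)<.1)]
    (x,y),rr=cv2.minEnclosingCircle((f[:,:2]*1000).astype(np.float32));print("face circ",x,y,rr)
a=P["top"]["frame"][130:340,140:500];b=P["side"]["frame"][150:420,170:440]
im=np.zeros((600,800,3),np.uint8)
x=cv2.resize(a,(500,292),interpolation=3);im[:292,:500]=x
x=cv2.resize(b,(300,300),interpolation=3);im[:300,500:]=x
c=P["top"]["frame"][220:330,150:360];im[305:600,:563]=cv2.resize(c,(563,295),interpolation=3)
cv2.imwrite("pics/a.png",im[...,::-1])
```

```text
top spacer top z 0.0243 centre [0.4451 0.0268] enc 445 27 R 21.6
top ring top z 0.0205 centre [0.47   0.2112] enc 470 211 R 27.8
top bigring top z 0.0292 centre [0.3645 0.2719] enc 364 272 R 39.4
top bigsp top z 0.0342 centre [ 0.4962 -0.0558] enc 497 -57 R 30.3
top orange top z 0.021 centre [0.4299 0.1119] enc 430 112 R 27.8
top blue top z 0.0362 centre [0.6466 0.1211] enc 647 121 R 21.9
face z 0.05886297849107458
post 0.075 13 [ 0.5595 -0.2913  0.0827] [ 0.5603 -0.2972  0.0073]
post 0.09 19 [ 0.558  -0.2939  0.0956] [ 0.5602 -0.2977  0.0075]
post 0.102 46 [ 0.5598 -0.2961  0.1068] [-10.1531  45.2651  46.8034]
face circ 560.2135009765625 -297.5794677734375 70.2297592163086
side spacer top z 0.0232 centre [0.4452 0.0301] enc 444 28 R 24.0
side ring top z 0.0198 centre [0.4697 0.2145] enc 470 212 R 29.0
side bigring top z 0.0283 centre [0.3639 0.2764] enc 363 273 R 40.8
side bigsp top z 0.0326 centre [ 0.4966 -0.0524] enc 497 -55 R 31.2
side orange top z 0.0198 centre [0.4296 0.1151] enc 430 113 R 29.2
side blue top z 0.0352 centre [0.6465 0.124 ] enc 647 122 R 23.3
face z 0.058742317408268685
post 0.075 42 [ 0.5593 -0.2915  0.0822] [ 0.5601 -0.2963  0.0069]
post 0.09 38 [ 0.5592 -0.2919  0.0961] [ 0.5598 -0.2956  0.0067]
post 0.102 23 [ 0.5601 -0.2941  0.1066] [ 0.5605 -0.294   0.0038]
face circ 561.3392333984375 -296.865234375 73.01246643066406
```

View pics/top0.png

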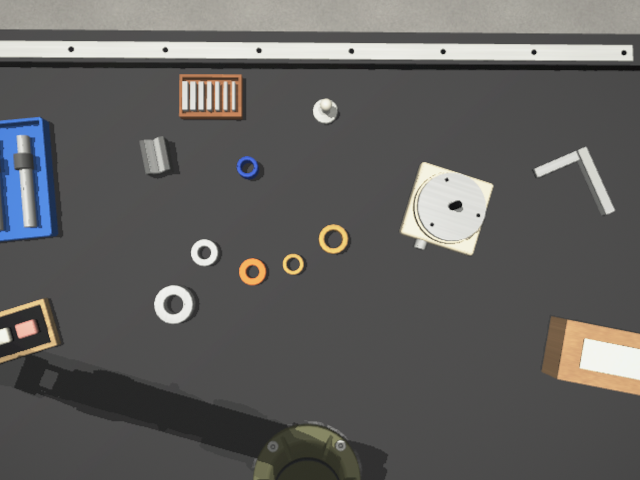

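View pics/a.png

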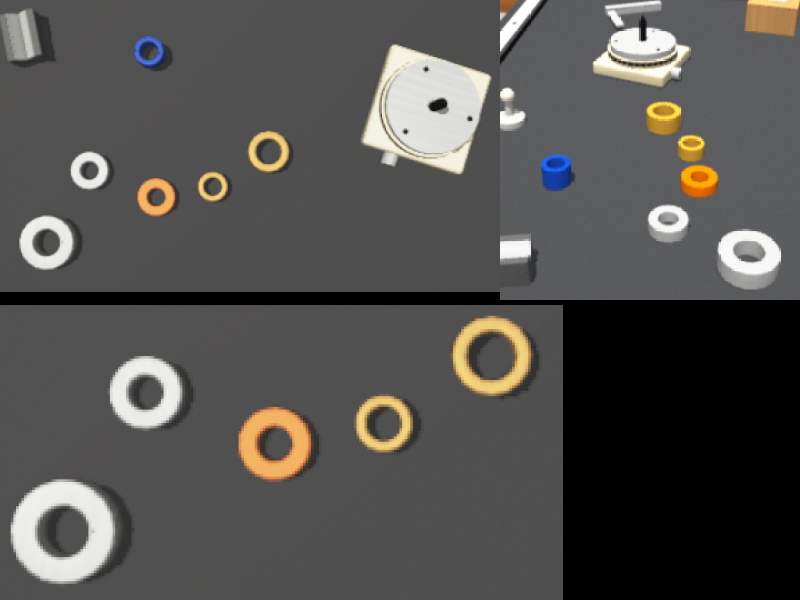

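Spacer: the brass rings are at top px (292,264) (OD 44, 24 tall) and (332,238) (OD about 60, 34 tall). The smaller one at (292,264) fits. Ring: the candidates are (204,252) steel OD 56, (174,304) steel OD 79, and (252,271) orange. The smaller steel one at (204,252) fits. The crop confirms both choices. The post stands at about (0.560, -0.297), with the face at z 0.059.

Emit:
move_arm(
  increments="22 -34 0 0 0 -6.1 0;22 -34 0 0 0 -6.1 0;22 -34 0 0 0 -6.1 0;22 -34 0 0 0 -6.1 0;22 -34 0 0 0 -6.1 0;22 -34 0 0 0 -6.1 0;22 -34 0 0 0 -6.1 0;22 -34 0 0 0 -6.1 0",
  grip_force=25,
)

```text
time: 1.27
position: [0.3971, 0.3378, 0.2229]
tool_rot: [1.777, 2.59, 0.002]
ft_force: [1.2, 0.4, -0.6]
grip_width: 0.996
grip_force: 0.0
```

Emit:
move_arm(
  increments="6 -39 0 0 0 0 0;6 -39 0 0 0 0 0;6 -39 0 0 0 0 0;6 -39 0 0 0 0 0;6 -39 0 0 0 0 0;6 -39 0 0 0 0 0;6 -39 0 0 0 0 0;6 -39 0 0 0 0 0",
)

```text
time: 1.93
position: [0.4443, 0.0256, 0.223]
tool_rot: [1.77, 2.595, 0.002]
ft_force: [0.8, -0.5, 1.0]
grip_width: 0.999
grip_force: 0.0
```

Emit:
move_arm(
  increments="1 2 -26 0 0 0 0;0 0 -26 0 0 0 0;0 0 -26 0 0 0 0;0 0 -26 0 0 0 0;0 0 -26 0 0 0 0;0 0 -26 0 0 0 0;0 0 -26 0 0 0 0;0 0 -18 0 0 0 0",
)

```text
time: 2.6
position: [0.4443, 0.0293, 0.0208]
tool_rot: [-1.77, -2.594, 0.002]
ft_force: [0.0, -0.2, 0.3]
grip_width: 1.003
grip_force: 0.0
```

Run:
```python
from h import *
print(ctrl.get_state()["position"],ctrl.get_state()["ft_force"])
p=ctrl.get_image("side");q=ctrl.get_image("top")
im=np.hstack([cv2.resize(p["frame"][210:330,270:400],(400,369),interpolation=3),cv2.resize(q["frame"][200:320,230:360],(400,369),interpolation=3)])
cv2.imwrite("pics/b.png",im[...,::-1])
```

```text
[0.44431875 0.02934857 0.020776  ] [ 0.02426298 -0.19140426  0.29961949]
```

View pics/b.png

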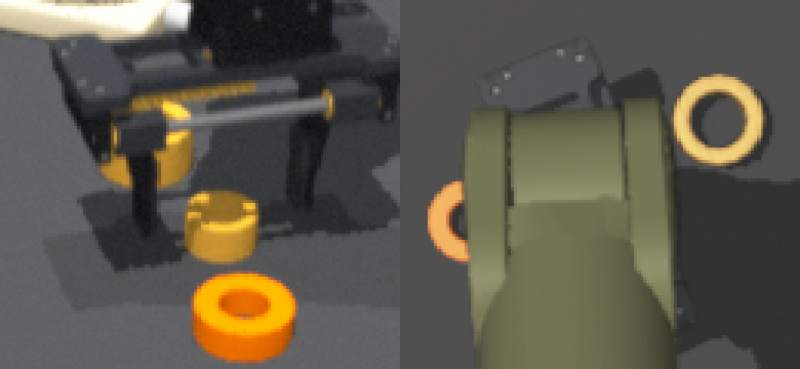

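The fingers straddle the small brass spacer (side crop px about 222,228), with clearance on both sides.

Emit:
move_arm(
  increments="0 -1 -10 0 0 0 0;0 0 -7 0 0 0 0;0 0 0 0 0 0 0;0 0 0 0 0 0 120;0 0 0 0 0 0 255;0 0 0 0 0 0 255;0 0 0 0 0 0 255;0 0 0 0 0 0 255",
  grip_force=25,
)

```text
time: 3.37
position: [0.4456, 0.0287, 0.006]
tool_rot: [1.77, 2.595, 0.001]
ft_force: [-0.8, -0.2, -0.5]
grip_width: 0.706
grip_force: 0.0
```

Emit:
move_arm(
  increments="0 0 0 0 0 0 255;0 0 0 0 0 0 255;0 0 0 0 0 0 255;0 0 0 0 0 0 255;0 0 0 0 0 0 255;0 0 0 0 0 0 255;0 0 0 0 0 0 255;0 0 0 0 0 0 255",
)

```text
time: 4.03
position: [0.4452, 0.0285, 0.0056]
tool_rot: [-1.77, -2.595, 0.0]
ft_force: [-2.3, -1.2, 3.6]
grip_width: 0.494
grip_force: 25.0
```

Emit:
move_arm(
  increments="0 0 8 0 0 0 255;0 0 15 0 0 0 255;0 0 24 0 0 0 255;0 0 24 0 0 0 255;0 0 24 0 0 0 255;0 0 24 0 0 0 255;0 0 24 0 0 0 255;0 0 17 0 0 0 255",
)

```text
time: 4.7
position: [0.4459, 0.0284, 0.1679]
tool_rot: [1.77, 2.593, 0.003]
ft_force: [0.4, 0.8, -2.1]
grip_width: 0.494
grip_force: 25.0
```

Emit:
move_arm(
  increments="5 -18 0 0 0 0 255;9 -28 0 0 0 0 255;12 -35 0 0 0 0 255;12 -35 0 0 0 0 255;12 -35 0 0 0 0 255;12 -35 0 0 0 0 255;12 -35 0 0 0 0 255;12 -35 0 0 0 0 255",
)

```text
time: 5.37
position: [0.5317, -0.2289, 0.1657]
tool_rot: [1.77, 2.595, 0.001]
ft_force: [-0.3, 0.1, -1.4]
grip_width: 0.496
grip_force: 25.0
```

Emit:
move_arm(
  increments="12 -30 0 0 0 0 255;9 -20 0 0 0 0 255;4 -10 0 0 0 0 255;4 -7 0 0 0 0 255;0 -2 0 0 0 0 255;0 0 0 0 0 0 255;0 0 0 0 0 0 255;0 0 0 0 0 0 255",
)

```text
time: 6.03
position: [0.5605, -0.2947, 0.1657]
tool_rot: [-1.768, -2.596, -0.002]
ft_force: [-0.7, 0.3, -2.7]
grip_width: 0.493
grip_force: 25.0
```

Run:
```python
from h import *
np.set_printoptions(precision=4,suppress=True)
s=ctrl.get_state();print(s["position"],s["ft_force"],s["grip_width"])
p=ctrl.get_image("side");q=ctrl.get_image("top")
W=cloud(p)
for r in ctrl.silhouettes("spacer",p):
    w=W[r["region"]];w=w[~np.isnan(w[:,0])];print(r["score"],np.percentile(w,2,0),np.percentile(w,98,0))
print(px(p,[.56,-.297,.114]),px(p,[.56,-.297,.06]))
im=np.hstack([cv2.resize(p["frame"][110:230,240:370],(400,369),interpolation=3),cv2.resize(q["frame"][150:270,380:510],(400,369),interpolation=3)])
cv2.imwrite("pics/c.png",im[...,::-1])
```

```text
[ 0.5605 -0.2947  0.1657] [-0.6988  0.3363 -2.676 ] 0.4927481664639074
0.96 [ 0.4678 -0.0803 -0.0006] [ 0.5234 -0.0255  0.0337]
0.51 [ 0.5394 -0.3131  0.1597] [ 0.5762 -0.2723  0.1832]
[298. 163.] [298. 185.]
```

View pics/c.png

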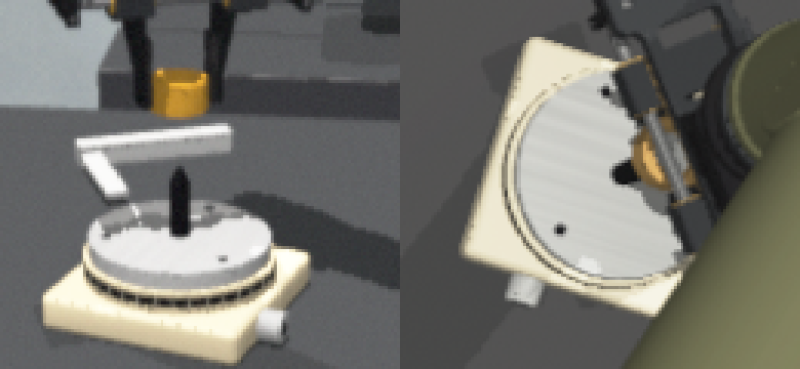

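Spacer held above the post. In the side crop the spacer centre column is 181 and the post tip is 180. y needs a shift of about -2 mm.

Emit:
move_arm(
  increments="0 -2 -10 0 0 0 255;0 0 -20 0 0 0 255;0 0 -10 0 0 0 255;0 0 -10 0 0 0 255;0 0 -10 0 0 0 255;0 0 -10 0 0 0 255;0 0 -10 0 0 0 255;0 0 0 0 0 0 255",
)

```text
time: 6.85
position: [0.5591, -0.2977, 0.0831]
tool_rot: [-1.769, -2.592, 0.001]
ft_force: [-0.6, 0.5, -3.4]
grip_width: 0.496
grip_force: 25.0
```

Emit:
move_arm(
  increments="0 0 -5 0 0 0 255;0 0 -5 0 0 0 255;0 0 -3 0 0 0 255;0 0 -1 0 0 0 255;0 0 0 0 0 0 255;0 0 0 0 0 0 255;0 0 0 0 0 0 255;0 0 0 0 0 0 255",
)

```text
time: 7.52
position: [0.5606, -0.2986, 0.072]
tool_rot: [1.77, 2.595, 0.0]
ft_force: [-0.1, -0.3, -2.7]
grip_width: 0.496
grip_force: 25.0
```

Emit:
move_arm(
  increments="0 0 -1 0 0 0 255;0 0 -1 0 0 0 255;0 0 -1 0 0 0 255;0 0 -1 0 0 0 255;0 0 -1 0 0 0 255;0 0 0 0 0 0 255;0 0 0 0 0 0 255;0 0 0 0 0 0 255",
)

```text
time: 8.18
position: [0.5603, -0.2985, 0.0666]
tool_rot: [1.771, 2.595, -0.0]
ft_force: [0.1, 0.6, -2.1]
grip_width: 0.492
grip_force: 25.0
```

Emit:
move_arm(
  increments="0 0 -1 0 0 0 255;0 0 0 0 0 0 255;0 0 -1 0 0 0 255;0 0 0 0 0 0 255;0 0 0 0 0 0 255;0 0 0 0 0 0 255;0 0 0 0 0 0 255;0 0 0 0 0 0 255",
)

```text
time: 8.85
position: [0.5606, -0.2986, 0.0657]
tool_rot: [1.77, 2.595, 0.001]
ft_force: [-1.7, 2.3, 5.1]
grip_width: 0.497
grip_force: 25.0
```

Emit:
move_arm(
  increments="0 0 0 0 0 0 120;0 0 0 0 0 0 110;0 0 0 0 0 0 90;0 0 0 0 0 0 40;0 0 0 0 0 0 0;0 0 0 0 0 0 0;0 0 0 0 0 0 0;0 0 0 0 0 0 0",
)

```text
time: 9.52
position: [0.5603, -0.2985, 0.0645]
tool_rot: [1.771, 2.595, -0.0]
ft_force: [0.1, -0.1, 0.5]
grip_width: 0.929
grip_force: 0.0
```

Emit:
move_arm(
  increments="0 0 5 0 0 0 0;0 0 15 0 0 0 0;0 0 20 0 0 0 0;0 0 25 0 0 0 0;0 0 25 0 0 0 0;0 0 25 0 0 0 0;0 0 10 0 0 0 0;0 0 0 0 0 0 0",
)

```text
time: 10.18
position: [0.5619, -0.2998, 0.1935]
tool_rot: [1.767, 2.59, 0.003]
ft_force: [-0.7, -0.1, -0.7]
grip_width: 1.0
grip_force: 0.0
```

Emit:
move_arm(
  increments="-6 37 0 0 0 0 0;-6 37 0 0 0 0 0;-6 37 0 0 0 0 0;-6 37 0 0 0 0 0;-6 37 0 0 0 0 0;-6 37 0 0 0 0 0;-6 37 0 0 0 0 0;-6 37 0 0 0 0 0",
)

```text
time: 10.85
position: [0.5109, -0.0006, 0.1885]
tool_rot: [-1.769, -2.594, 0.001]
ft_force: [0.5, 0.8, -0.2]
grip_width: 1.002
grip_force: 0.0
```

Run:
```python
from h import *
np.set_printoptions(precision=4,suppress=True)
s=ctrl.get_state();print(s["position"],s["ft_force"],s["grip_width"])
P={n:ctrl.get_image(n) for n in("top","side")}
for n,p in P.items():
    W=cloud(p).reshape(-1,3);W=W[~np.isnan(W[:,0])]
    for nm,c,r,lo,hi in(("spacer",(.56,-.297),.033,.079,.087),("tip",(.56,-.297),.02,.1,.13),("ring",(.470,.212),.042,.016,.03)):
        w=W[np.hypot(*(W[:,:2]-c).T)<r];t=w[(w[:,2]>lo)&(w[:,2]<hi)]
        if len(t)>4:print(n,nm,len(t),cv2.minEnclosingCircle((t[:,:2]*1000).astype(np.float32)),t.mean(0))
im=np.hstack([cv2.resize(P["side"]["frame"][110:230,240:370],(400,369),interpolation=3),cv2.resize(P["top"]["frame"][150:270,380:510],(400,369),interpolation=3)])
cv2.imwrite("pics/d.png",im[...,::-1])
```

```text
[ 0.5109 -0.0006  0.1885] [ 0.5089  0.8103 -0.1801] 1.0021437516105747
top spacer 223 ((561.421875, -299.43292236328125), 22.148427963256836) [ 0.5609 -0.2987  0.0826]
top tip 51 ((560.27197265625, -297.191162109375), 7.720461368560791) [ 0.5598 -0.2962  0.106 ]
top ring 373 ((469.97540283203125, 211.00955200195312), 27.768661499023438) [0.4701 0.2109 0.019 ]
side spacer 104 ((559.1705322265625, -297.61590576171875), 23.757436752319336) [ 0.5601 -0.2927  0.0821]
side tip 31 ((559.8521118164062, -294.2809753417969), 7.435977458953857) [ 0.5602 -0.2938  0.1051]
side ring 574 ((471.3744812011719, 213.43173217773438), 29.708168029785156) [0.4697 0.2141 0.0187]
```

View pics/d.png

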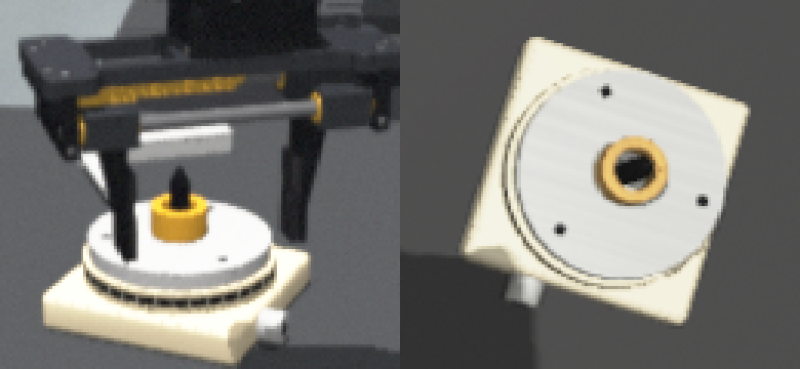

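The spacer sits flat around the post (side crop px 180,218), with its top at z 0.083 and centre near (0.560,-0.298). Next is the ring at (0.470,0.2115).

Emit:
move_arm(
  increments="-7 35 -10 0 0 0 0;-7 35 -15 0 0 0 0;-7 35 -15 0 0 0 0;-7 35 -15 0 0 0 0;-7 35 -15 0 0 0 0;-6 26 -15 0 0 0 0;0 11 -15 0 0 0 0;0 0 -15 0 0 0 0",
)

```text
time: 11.62
position: [0.4696, 0.2129, 0.0726]
tool_rot: [-1.762, -2.599, 0.001]
ft_force: [0.4, -0.7, 0.3]
grip_width: 1.0
grip_force: 0.0
```

Emit:
move_arm(
  increments="0 0 -15 0 0 0 0;0 0 -15 0 0 0 0;0 0 -10 0 0 0 0;0 0 -5 0 0 0 0;0 0 0 0 0 0 0;0 0 0 0 0 0 0;0 0 0 0 0 0 0;0 0 0 0 0 0 0",
)

```text
time: 12.28
position: [0.472, 0.2098, 0.0304]
tool_rot: [1.77, 2.594, 0.003]
ft_force: [0.3, 0.4, -0.3]
grip_width: 1.002
grip_force: 0.0
```

Run:
```python
from h import *
s=ctrl.get_state();print(s["position"],s["ft_force"])
p=ctrl.get_image("side")
print(px(p,[.47,.2115,.01]))
cv2.imwrite("pics/e.png",cv2.resize(p["frame"][270:400,250:400],(600,520),interpolation=3)[...,::-1])
```

```text
[0.47203348 0.20982735 0.03044971] [ 0.34042747  0.42585952 -0.28998677]
[321. 350.]
```

View pics/e.png

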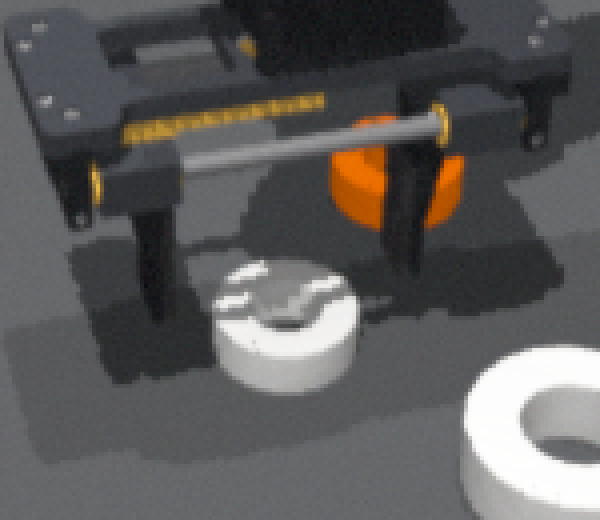

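The fingers straddle the steel ring (crop px 287,325), and the orange ring is clear behind.

Emit:
move_arm(
  increments="-2 2 -10 0 0 0 0;0 0 -10 0 0 0 0;0 0 -6 0 0 0 0;0 0 0 0 0 0 0;0 0 0 0 0 0 80;0 0 0 0 0 0 255;0 0 0 0 0 0 255;0 0 0 0 0 0 255",
  grip_force=30,
)

```text
time: 13.0
position: [0.4697, 0.2117, 0.0039]
tool_rot: [1.771, 2.595, 0.001]
ft_force: [-1.0, -0.4, -0.1]
grip_width: 0.78
grip_force: 0.0
```

Emit:
move_arm(
  increments="0 0 0 0 0 0 255;0 0 0 0 0 0 255;0 0 0 0 0 0 255;0 0 0 0 0 0 255;0 0 0 0 0 0 255;0 0 0 0 0 0 255;0 0 0 0 0 0 255;0 0 0 0 0 0 255",
)

```text
time: 13.67
position: [0.4696, 0.2117, 0.0038]
tool_rot: [1.771, 2.595, 0.001]
ft_force: [-0.2, -0.2, 3.1]
grip_width: 0.645
grip_force: 30.0
```

Emit:
move_arm(
  increments="0 0 8 0 0 0 255;0 0 15 0 0 0 255;0 0 24 0 0 0 255;0 0 28 0 0 0 255;0 0 28 0 0 0 255;0 0 28 0 0 0 255;0 0 28 0 0 0 255;0 0 15 0 0 0 255",
)

```text
time: 14.33
position: [0.4701, 0.2117, 0.1808]
tool_rot: [1.771, 2.594, 0.005]
ft_force: [0.6, -0.5, -2.0]
grip_width: 0.641
grip_force: 30.0
```

Emit:
move_arm(
  increments="3 -15 0 0 0 0 255;5 -27 0 0 0 0 255;6 -35 0 0 0 0 255;6 -35 0 0 0 0 255;6 -35 0 0 0 0 255;6 -35 0 0 0 0 255;6 -35 0 0 0 0 255;6 -35 0 0 0 0 255",
)

```text
time: 15.0
position: [0.5125, -0.0422, 0.1775]
tool_rot: [-1.77, -2.594, -0.0]
ft_force: [0.5, -0.1, -2.1]
grip_width: 0.639
grip_force: 30.0
```

Emit:
move_arm(
  increments="6 -35 0 0 0 0 255;6 -35 0 0 0 0 255;6 -35 0 0 0 0 255;6 -35 0 0 0 0 255;6 -35 0 0 0 0 255;6 -35 0 0 0 0 255;6 -27 0 0 0 0 255;3 -12 0 0 0 0 255",
)

```text
time: 15.67
position: [0.5567, -0.2944, 0.1772]
tool_rot: [1.777, 2.59, -0.005]
ft_force: [-0.3, -0.8, -1.4]
grip_width: 0.638
grip_force: 30.0
```

Emit:
move_arm(
  increments="1 -6 0 0 0 0 255;0 -2 0 0 0 0 255;0 0 0 0 0 0 255;0 0 0 0 0 0 255;0 0 0 0 0 0 255;0 0 0 0 0 0 255;0 0 0 0 0 0 255;0 0 0 0 0 0 255",
)

```text
time: 16.33
position: [0.5595, -0.2968, 0.1777]
tool_rot: [1.769, 2.596, 0.001]
ft_force: [0.3, 0.8, -2.4]
grip_width: 0.64
grip_force: 30.0
```

Run:
```python
from h import *
np.set_printoptions(precision=4,suppress=True)
s=ctrl.get_state();print(s["position"],s["ft_force"],s["grip_width"])
p=ctrl.get_image("side");q=ctrl.get_image("top")
W=cloud(p)
for r in ctrl.silhouettes("ring",p):
    w=W[r["region"]];w=w[~np.isnan(w[:,0])];print(r["score"],np.percentile(w,2,0),np.percentile(w,98,0))
im=np.hstack([cv2.resize(p["frame"][100:220,240:370],(400,369),interpolation=3),cv2.resize(q["frame"][150:270,380:510],(400,369),interpolation=3)])
cv2.imwrite("pics/f.png",im[...,::-1])
```

```text
[ 0.5595 -0.2968  0.1777] [ 0.2786  0.811  -2.3987] 0.6398860002846601
0.89 [ 0.5325 -0.3194  0.1723] [ 0.5843 -0.2675  0.1933]
0.82 [0.3288 0.2394 0.0007] [0.4009 0.3117 0.0289]
```

View pics/f.png

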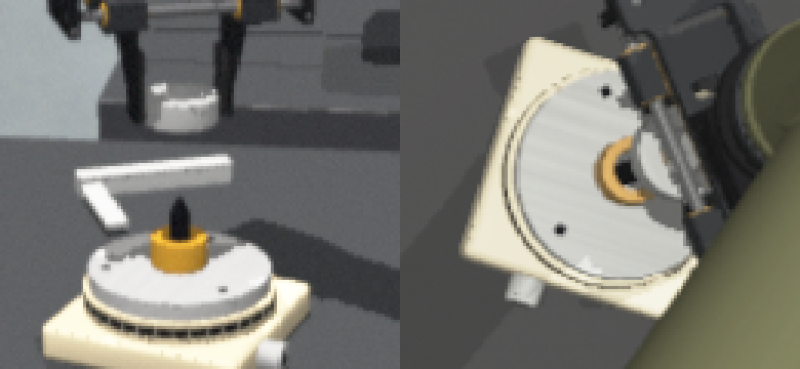

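The ring is centred over the post (side crop column 182 against 180), estimated at (0.559,-0.296). Lowering it.

Emit:
move_arm(
  increments="1 -1 -10 0 0 0 255;0 0 -20 0 0 0 255;0 0 -15 0 0 0 255;0 0 -10 0 0 0 255;0 0 -10 0 0 0 255;0 0 -10 0 0 0 255;0 0 -5 0 0 0 255;0 0 0 0 0 0 255",
)

```text
time: 17.15
position: [0.5597, -0.2981, 0.0963]
tool_rot: [-1.77, -2.594, 0.001]
ft_force: [-0.4, -0.3, -2.8]
grip_width: 0.639
grip_force: 30.0
```

Emit:
move_arm(
  increments="0 0 -2 0 0 0 255;0 0 -1 0 0 0 255;0 0 -1 0 0 0 255;0 0 0 0 0 0 255;0 0 0 0 0 0 255;0 0 0 0 0 0 255;0 0 0 0 0 0 255;0 0 0 0 0 0 255",
)

```text
time: 17.82
position: [0.5604, -0.2985, 0.0937]
tool_rot: [1.77, 2.595, 0.0]
ft_force: [0.7, 1.2, -2.6]
grip_width: 0.639
grip_force: 30.0
```

Emit:
move_arm(
  increments="0 0 -1 0 0 0 255;0 0 -1 0 0 0 255;0 0 -1 0 0 0 255;0 0 -1 0 0 0 255;0 0 0 0 0 0 255;0 0 0 0 0 0 255;0 0 0 0 0 0 255;0 0 0 0 0 0 255",
)

```text
time: 18.48
position: [0.5604, -0.2985, 0.0896]
tool_rot: [1.771, 2.595, 0.0]
ft_force: [0.1, -0.4, -2.2]
grip_width: 0.643
grip_force: 30.0
```

Emit:
move_arm(
  increments="0 0 -1 0 0 0 255;0 0 0 0 0 0 255;0 0 0 0 0 0 255;0 0 0 0 0 0 255;0 0 0 0 0 0 255;0 0 0 0 0 0 255;0 0 0 0 0 0 255;0 0 0 0 0 0 255",
)

```text
time: 19.15
position: [0.5604, -0.2985, 0.0886]
tool_rot: [1.771, 2.595, 0.0]
ft_force: [0.5, -0.2, -2.2]
grip_width: 0.644
grip_force: 30.0
```

Emit:
move_arm(
  increments="0 0 -1 0 0 0 255;0 0 0 0 0 0 255;0 0 0 0 0 0 255;0 0 -0.5 0 0 0 255;0 0 0 0 0 0 255;0 0 0 0 0 0 255;0 0 0 0 0 0 255;0 0 0 0 0 0 255",
)

```text
time: 19.82
position: [0.5605, -0.2986, 0.0879]
tool_rot: [1.77, 2.595, 0.001]
ft_force: [-1.7, 1.2, 5.8]
grip_width: 0.641
grip_force: 30.0
```

Contact with the spacer (+8 N). Releasing.

Emit:
move_arm(
  increments="0 0 0 0 0 0 80;0 0 0 0 0 0 70;0 0 0 0 0 0 50;0 0 0 0 0 0 20;0 0 0 0 0 0 0;0 0 0 0 0 0 0;0 0 0 0 0 0 0;0 0 0 0 0 0 0",
)

```text
time: 20.48
position: [0.5603, -0.2985, 0.087]
tool_rot: [1.771, 2.595, -0.0]
ft_force: [0.3, 0.5, -0.5]
grip_width: 0.989
grip_force: 0.0
```

Emit:
move_arm(
  increments="0 0 5 0 0 0 0;0 0 15 0 0 0 0;0 0 20 0 0 0 0;0 0 25 0 0 0 0;0 0 25 0 0 0 0;0 0 15 0 0 0 0;0 0 5 0 0 0 0;0 0 0 0 0 0 0",
)

```text
time: 21.15
position: [0.5612, -0.2992, 0.1996]
tool_rot: [1.769, 2.592, 0.002]
ft_force: [-0.6, -0.1, -1.3]
grip_width: 1.004
grip_force: 0.0
```

Emit:
move_arm(
  increments="-5 25 0 0 0 0 0;-5 30 0 0 0 0 0;-5 30 0 0 0 0 0;-5 30 0 0 0 0 0;-5 30 0 0 0 0 0;-5 20 0 0 0 0 0;0 0 0 0 0 0 0;0 0 0 0 0 0 0",
)

```text
time: 21.82
position: [0.5299, -0.1318, 0.1962]
tool_rot: [-1.765, -2.597, 0.0]
ft_force: [0.5, -1.2, -0.5]
grip_width: 1.0
grip_force: 0.0
```

Run:
```python
from h import *
np.set_printoptions(precision=4,suppress=True)
s=ctrl.get_state();print(s["position"],s["ft_force"],s["grip_width"])
P={n:ctrl.get_image(n) for n in("top","side")}
for n,p in P.items():
    W=cloud(p).reshape(-1,3);W=W[~np.isnan(W[:,0])]
    w=W[np.hypot(*(W[:,:2]-(.56,-.297)).T)<.04];t=w[(w[:,2]>.097)&(w[:,2]<.108)]
    print(n,len(t),cv2.minEnclosingCircle((t[:,:2]*1000).astype(np.float32)),t.mean(0))
    A=np.c_[t[:,:2],np.ones(len(t))];print(np.linalg.lstsq(A,t[:,2],rcond=None)[0][:2])
    for r in ctrl.find_in("blue_spacer",p)[:1]:print(r["centre"])
im=np.hstack([cv2.resize(P["side"]["frame"][110:230,240:370],(400,369),interpolation=3),cv2.resize(P["top"]["frame"][150:270,380:510],(400,369),interpolation=3)])
cv2.imwrite("pics/g.png",im[...,::-1])
```

```text
[ 0.5299 -0.1318  0.1962] [ 0.5427 -1.1864 -0.4751] 0.999764827020719
top 0 ((0.0, 0.0), 0.0) [nan nan nan]
[0. 0.]
[0.6436, 0.1205, 0.0336]
side 207 ((559.0813598632812, -297.28179931640625), 29.54310417175293) [ 0.56   -0.292   0.1017]
[ 0.0058 -0.0367]
[0.6428, 0.1373, 0.0264]<stdin>:8: RuntimeWarning: Mean of empty slice.
  ret = um.true_divide(
```

View pics/g.png

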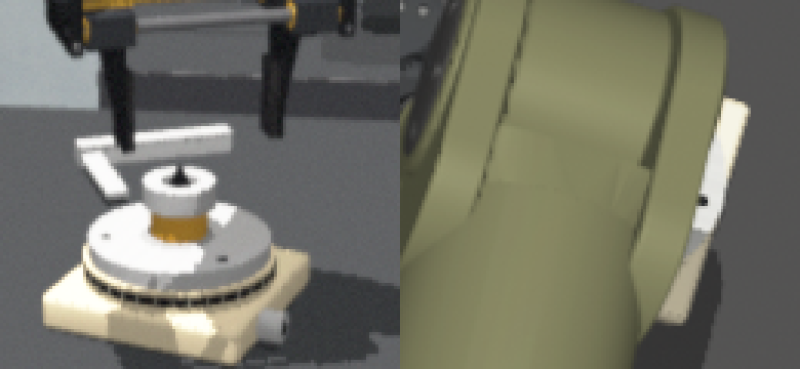

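The ring lies flat on the spacer around the post (side crop px 180,190) with its top at z 0.102–0.104. The gripper is clear and the blue spacer has not moved.

```bash
python3 -c "
from bench import ctrl
print(ctrl.close_job())"
```

```text
the job is handed in; nothing more can be done
None
```

The job is handed in (no verdict was returned): the last side view shows the brass spacer and the steel ring stacked flat over the post and released, with the blue spacer still where it was.

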